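# Clear the squeegee and hold the stencil frame up for wiping

## Robot

A 6-joint arm with a two-finger parallel gripper is mounted at the origin on a cart in front of the work surface, level with it; the furniture and walls round the work are solid. World frame = base frame: x ahead of the robot, y to its left, z up, the work surface at z = 0. Lengths are in mm, angles in rad, forces in N, time in s.
With the tool pointing down it reaches from about 350 to 850 mm from the base axis. Payload 8.1 kg.
Tool frame: the origin (TCP) lies at the very end of the fingers, on their centre line; the grasp point (between the pads) lies 19 mm behind it (env.grasp_offset is the distance from the TCP to the grasp point, in mm); z points along the fingers, y is the line along which they close (so a half turn about z gives the same grasp; the last joint's range is limited). The gripper opens to 85 mm and grips with 20 to 120 N. Pads are 22 mm wide; open, the fingers measure 114 mm over their backs; the gripper's body (76 mm by 85 mm) begins 54 mm behind the grasp point. The pads swing forward as they close: fully open they stand 13 mm farther back than shut.
Start: joints at [1.13, 0.13, 1.488, -0, 1.523, -0.085], TCP at [208.983, 562.433, 231.292] pointing down, gripper open.
Joint ranges: [-2.96, 2.96], [-0.89, 2.26], [0.02, 2.5], [-1.34, 4.48], [0, 2.73], [-2.66, 2.66]. Speed limits (rad/s): [2.39, 2.39, 2.79, 3.14, 3.14, 3.14].

## Interface

Orientations are given as a 3x3 rotation matrix whose columns are the frame's x, y, z axes.
In Python, from bench import read_state, get_image, camera_info, env gives the robot as it stands.
- The arm moves only by the shell command python3 -m creep 'ROWS'. ROWS is JSON, a list that holds one entry, the list of rows, each a list of 5 numbers: the shift along the tool's x, y, z in cm, then the turn about the tool's z in degrees, then the finger opening in cm, from 0 to 8.54. In form: [[[x, y, z, spin, claw], ...]]. A call has 1 to 5 rows; each row shifts and turns the commanded pose from where the row before left it, along the tool's axes as they then stand; what a row does not reach is not made up. A row lasts 1/12 s, in which the tool goes at most 41.7 mm and 7.16 degrees, less where a joint would pass 70% of its speed; a pose out of reach is approached as far as the arm can. A call with a gripper value outside its range is refused whole. The fingers move at their own pace and stop on an object; the grip force is fixed at half the most. Time passes only in rows, so rows that do not move let the fingers close. It gives the time, the measured TCP pose, the force, the opening and the grip force at its end, in the units of the state.
- read_state(): the state, without advancing time (a new reading comes with each control period).
- get_image(name): name is "side" or "top" or "wrist"; returns the picture (384x512x3 uint8, red, green, blue); there is no depth.
- camera_info(name): a dict with "camera_matrix" (3x3 intrinsics, pixels), "distortion" ([k1, k2, p1, p2, k3] as OpenCV has them; the pictures are not rectified), "extrinsics" (4x4, takes a point from world to camera coordinates); the wrist camera has in their place "mount" (4x4, takes a point from camera to tool coordinates, whose origin is the TCP and whose axes are the flange's). Camera axes: x right, y down, z forward; pixel columns grow to the right and rows downward; lengths in mm; the calibration is good to about 2 mm. A picture is of the moment at which its call begins: read the wrist's pose just before it. camera_info takes no time and is no camera call.
- env.hand_in(): hands the job in; it is judged then, once.
The state is a dict: "time_s": time; "qpos": joint angles; "joint_velocities": joint speeds; "joint_torque": joint torques, N m; "ee_pos": TCP position; "orientation": TCP orientation; "wrist_force": force on the tool from outside, world axes, zero at the start; "moment": the same for the moment, N m; "finger_gap": finger opening in mm; "gripper_force": force on a finger pad.
Only numpy, scipy, OpenCV 4.12 (cv2) and the standard library are available. Lean on these libraries where they do the work, as an engineer would, in place of code of your own. Each camera call takes 0.05 s, during which the arm holds its last target. There are 200 camera calls.

## Task

The paste has been printed: take the twin-blade squeegee off the stencil and hang it astride the middle of the squeegee rest's bar, seated level, let go of it, and only then lift the hinged stencil frame, which has a T-handle, until the pointer on its side lines up with the index clamp on the quadrant. The frame falls shut by itself, so finish with the gripper still holding it steady at that mark while I wipe its underside. Leave the paste tin, tweezers and flux bottle where they are.

Things in the scene. Friction and masses are not known exactly. Their poses are not given: they have to be found in the camera images.
- printer: Hand stencil printer, fixed to the bench: grey base 230 x 250 x 22 mm, ochre board in its nest, hinge blocks at its rear edge, upright slotted steel quadrant (to 180 mm high) on its left (+y) side. Origin on the bench near the base's middle; x points from the handle end to the hinge, y along the hinge axis, z up.
- frame_hinge (a point): Middle of the stencil frame's hinge axis, which runs along the printer's y: 105 mm along the printer's x from its origin and 50 mm above the bench.
- stencil_frame (a joint): Angle (rad) of the stencil frame, aluminium tube 20 x 20 mm, 190 x 210 mm outside, 2 mm steel foil beneath: 0 closed and level (foil top 42 mm, tube top 60 mm above the bench), growing to 1.35 as the handle is lifted. Hinge almost frictionless: let go, the frame (0.7 kg) falls shut; about 3 N at the handle carries it.
- lift_handle (a point): T-handle moving with the stencil frame: black round bar 20 mm thick, 40 mm long, along the printer's y, on a 10 mm stem running 45 mm to the frame's front tube. Origin at the bar's middle, 245 mm from the hinge axis, 50 mm above the bench when closed, bare bench below. Can be pinched over its flat ends (40 mm) or across its thickness.
- frame_pointer (a point): Tip of the small dark steel pointer on the left (+y) side tube of the stencil frame, 130 mm from the hinge axis and 113 mm to the left of the frame's middle.
- index (a joint): Angle at which the index clamp has been set on the quadrant, rad, measured as the stencil frame's angle: frame and index line up when both joint values are equal. Lies between 0.6 and 1.0 and stays as set.
- index_mark (a point): Tip of the fin of the index clamp (dark clamp block with a brass thumbscrew on the quadrant's arc), also 130 mm from the hinge axis, in the same plane as the frame pointer's tip: the tips coincide at the marked angle.
- squeegee: Twin-blade squeegee, 110 mm long, 87 mm high, about 0.3 kg, standing on the foil: two steel blades in an inverted V (gap 48 mm at the tips, 16 mm at the top, open at both ends) under a holder 26 mm wide; on it a pale wooden grip 18 mm wide, 92 mm long, 51 to 87 mm above the tips. Origin midway between the tips; y along its length, z up.
- squeegee_seat (a point): Middle of the flat underside of the squeegee's holder, between the blades, 38 mm above the squeegee's origin: this rests on the bar when it hangs.
- squeegee_rest: Squeegee rest, fixed to the bench, left or right of the printer: grey foot 80 x 150 x 10 mm, two slim posts and a horizontal flat-topped aluminium bar 14 x 14 mm, 170 mm long, its top 95 mm above the bench. Origin on the bench under its middle; y runs along the bar, z up. The blades pass either side of bar and posts.
- bar_top (a point): Middle of the bar's top face.
- paste_tin: Round white tin, 56 mm across and 22 mm high, near the bench's front edge. Origin at its underside. To be left alone.
- tweezers: Steel tweezers, 14 x 120 x 9 mm, lying on the bench. To be left alone.
- flux_bottle: Small brown dropper bottle, 33 mm across and 102 mm high, standing behind the work. To be left alone.
There are look-alikes about, which are no part of the job. What is shaped like the squeegee but orange is not meant. What is shaped like the squeegee_rest but blue is not meant.

How it is judged (in metres and radians):
On the way:
1. the squeegee hangs seated on the bar, released, with the frame still closed (value of joint stencil_frame below 0.1 rad and z of squeegee_seat in the frame of bar_top between -0.004 and 0.006 m and x of squeegee_seat in the frame of bar_top between -0.008 and 0.008 m and y of squeegee_seat in the frame of bar_top between -0.05 and 0.05 m and angle between squeegee's own z axis and vertical below 0.12 rad and contact force between each of the arm, the fingers and squeegee below 0.1 N and linear speed of squeegee below 0.02 m/s), for 0.2 s.
At the end, for the whole second after the job is handed in: Fingers hold the frame's handle, still, pointer tip within 6.5 mm of the index tip (0.05 rad); the squeegee hangs at rest, untouched, its holder seated on the bar (6 mm in height, 8 mm across, 50 mm along from its middle), upright within 0.12 rad (distance between frame_pointer and index_mark below 0.0065 m and velocity of joint stencil_frame between -0.05 and 0.05 rad/s and contact force between the fingers and stencil_frame above 1 N and z of squeegee_seat in the frame of bar_top between -0.004 and 0.006 m and x of squeegee_seat in the frame of bar_top between -0.008 and 0.008 m and y of squeegee_seat in the frame of bar_top between -0.05 and 0.05 m and angle between squeegee's own z axis and vertical below 0.12 rad and contact force between anything else and squeegee above 1 N and contact force between the fingers and squeegee below 0.1 N and linear speed of squeegee below 0.02 m/s); the arm keeps its last pose, push and grip.
It fails at once if the frame is lifted while the squeegee is not hanging on the rest (value of joint stencil_frame above 0.15 rad and distance between squeegee_seat and bar_top above 0.06 m).
It fails at once if the paste tin is pushed away (distance of paste_tin from where it was at the start of the episode above 0.03 m).
It fails at once if the tweezers are pushed away (distance of tweezers from where it was at the start of the episode above 0.03 m).
It fails at once if the flux bottle is pushed away (distance of flux_bottle from where it was at the start of the episode above 0.03 m).
It also fails if it takes over 64 s, if anything falls off the work surface, if the arm or the gripper's body presses on something with over 40 N, if the wrist force passes 120 N, or if a joint passes its speed limit or range.

## Working session

There is one attempt and no reset: what is moved stays moved. The work goes in short steps, Python scripts to look and compute and a shell command to move; the robot and the scene stay as the last step left them, time stands still between calls to the robot, and variables do not carry over. Pictures are saved under pics/ and viewed, at most 10 in all, crops included, and the job is handed in when it is done.

```bash
mkdir -p pics; ls
python3 - <<'E'
from bench import *
import cv2,numpy as np
s=read_state();print(s)
for n in("side","top"):
    cv2.imwrite(f"pics/{n}0.png",get_image(n)[:,:,::-1]); c=camera_info(n);print(n,c)
print(camera_info("wrist"))
E
```

```text
pics
{'time_s': 0.0, 'qpos': array([ 1.12960837e+00,  1.31190168e-01,  1.48931662e+00,  2.09797024e-05,
        1.52301002e+00, -8.54166227e-02]), 'joint_velocities': array([ 0.00074994,  0.00080982,  0.00099307, -0.00096496,  0.00134738,
        0.0007273 ]), 'joint_torque': array([ 3.14494682e-04, -5.69401360e+01, -5.00551558e+01, -2.08634219e-04,
        1.47506007e-02,  7.64802826e-05]), 'ee_pos': array([208.7243123 , 561.91501957, 230.20661948]), 'orientation': array([[-9.37377666e-01,  3.48313658e-01, -8.40587053e-04],
       [ 3.48314623e-01,  9.37376086e-01, -1.73095250e-03],
       [ 1.85031803e-04, -1.91534498e-03, -9.99998149e-01]]), 'wrist_force': array([-0.37323265,  0.22607911, -0.06897484]), 'moment': array([ 0.05705047, -0.02603781, -0.00471095]), 'gripper_force': 0.0, 'finger_gap': 85.11880477354376}
side {'camera_matrix': array([[395.5044377 ,   0.        , 256.21669572],
       [  0.        , 395.5044377 , 192.29574934],
       [  0.        ,   0.        ,   1.        ]]), 'distortion': array([-0.04056934,  0.        ,  0.        ,  0.        ,  0.        ]), 'extr
[... 883 characters left out ...]
,
       [ 0.00000000e+00,  0.00000000e+00,  0.00000000e+00,
         1.00000000e+00]])}
{'camera_matrix': array([[335.478659  ,   0.        , 259.59239244],
       [  0.        , 335.478659  , 195.6325588 ],
       [  0.        ,   0.        ,   1.        ]]), 'distortion': array([-0.00485287,  0.        ,  0.        ,  0.        ,  0.        ]), 'mount': array([[-3.31082474e-04, -9.56638985e-01, -2.91276058e-01,
         7.25712744e+01],
       [ 9.99999942e-01, -3.40752342e-04, -1.75279756e-05,
         9.84629805e-01],
       [-8.24850541e-05, -2.91276047e-01,  9.56639043e-01,
        -1.43944700e+02],
       [ 0.00000000e+00,  0.00000000e+00,  0.00000000e+00,
         1.00000000e+00]])}
```

View pics/top0.png

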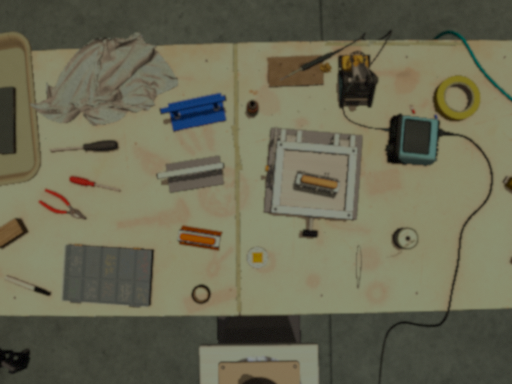

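View pics/side0.png

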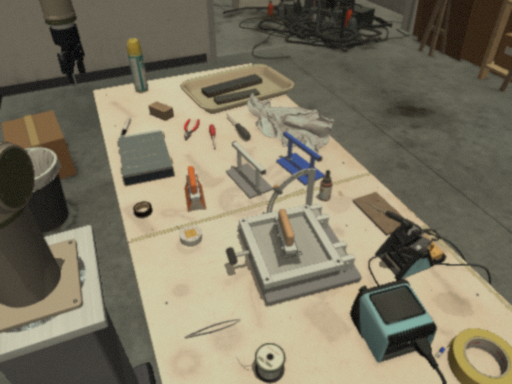

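The candidates, in `top` pixels:
- **Squeegee:** the one with the wooden grip at (317,183), standing on the foil, fits. The orange one at (200,237) is a look-alike.
- **Rest:** the grey one at (192,173) fits. The blue one at (195,112) is a look-alike.
- **Handle:** the black T at (309,233).
- **Leave alone:** flux bottle (252,108), tin (258,258), tweezers (359,266).

I'll confirm these in one enlarged crop.

Run:
```python
import cv2
t=cv2.imread("pics/top0.png");c=t[120:245,150:370]
c=cv2.resize(c,None,fx=3.6,fy=3.6,interpolation=cv2.INTER_CUBIC);cv2.imwrite("pics/c1.png",cv2.convertScaleAbs(c,alpha=1.3))
```

```text
(no output)
```

View pics/c1.png

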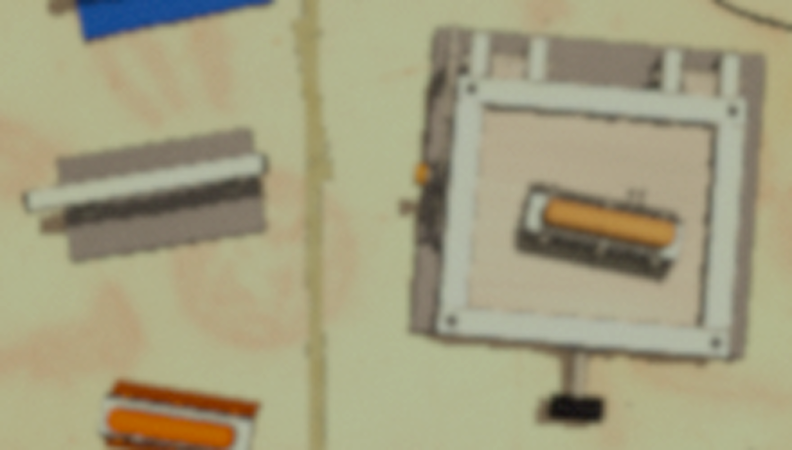

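The crop confirms both: pale wood grip from (545,210) to (678,236), and grey rest bar from (28,201) to (266,162). The frame corner screws are at (470,88), (733,110), (452,320) and (716,342), and the handle is at (576,409). Next I turn these into positions.

```bash
cat > h.py <<'E'
from bench import *
import cv2,numpy as np
def ray(n,uv,st=None):
    c=camera_info(n)
    p=cv2.undistortPoints(np.array([[uv]],float),c["camera_matrix"],c["distortion"])[0,0]
    d=np.array([p[0],p[1],1])
    if n=="wrist":
        T=np.eye(4);T[:3,:3]=st["orientation"];T[:3,3]=st["ee_pos"];M=T@c["mount"]
    else: M=np.linalg.inv(c["extrinsics"])
    return M[:3,3],M[:3,:3]@d
def at(n,uv,z,st=None):
    o,d=ray(n,uv,st);return (o+d*(z-o[2])/d[2])[:3]
def proj(n,P,st=None):
    c=camera_info(n)
    if n=="wrist":
        T=np.eye(4);T[:3,:3]=st["orientation"];T[:3,3]=st["ee_pos"];E=np.linalg.inv(T@c["mount"])
    else:E=c["extrinsics"]
    return cv2.projectPoints(np.atleast_2d(P).astype(float),cv2.Rodrigues(E[:3,:3])[0],E[:3,3],c["camera_matrix"],c["distortion"])[0][:,0]
E
python3 - <<'E'
from h import *
np.set_printoptions(precision=1,suppress=True)
f=lambda u,v,z:at("top",(150+u/3.6-.36,120+v/3.6-.36),z)[:2]
ang=lambda a,b:np.degrees(np.arctan2(*(a-b)[::-1]))
g=[f(545,210,129),f(678,236,129)];b=[f(28,201,95),f(266,162,95)]
print("grip",g,(g[0]+g[1])/2,"ydir",ang(g[0],g[1]));print("bar",b,(b[0]+b[1])/2,ang(b[0],b[1]),np.linalg.norm(b[0]-b[1]))
c=[f(*p,60) for p in((470,88),(733,110),(452,320),(716,342))]
print("corners",c,"xdir",ang(c[0],c[2]),ang(c[1],c[3]),"mid",sum(c)/4)
print("handle",f(576,409,60)); print("bottle",at("top",(252,103),100),"tin",at("top",(258,258),20),"orange",at("top",(200,235),87))
E
```

```text
grip [array([ 583.7, -114.2]), array([ 564.3, -204.2])] [ 574.  -159.2] ydir 77.83025112972766
bar [array([600.3, 245.9]), array([624.4,  77.4])] [612.3 161.6] 98.14930899084166 170.21443010269786
corners [array([679.7, -68.6]), array([ 660.2, -258.5]), array([512.3, -52. ]), array([ 492.9, -240.8])] xdir -5.668588588958695 -6.034561979952831 mid [ 586.3 -155. ]
handle [ 447.  -139.3]
bottle [780.2   2.5 100. ] tin [383.3  -5.4  20. ] orange [448. 140.  87.]
```

```bash
python3 -m creep '[[[0,0,0,6.8,8.5],[0,0,0,6.8,8.5],[0,0,0,6.8,8.5],[0,0,0,6.8,8.5],[0,0,0,6.8,8.5]]]'
python3 -m creep '[[[0,0,0,6.8,8.5],[0,0,0,6.8,8.5],[0,0,0,6.8,8.5],[0,0,0,6.8,8.5],[0,0,0,6.8,8.5]]]'
python3 -m creep '[[[0,0,0,6.8,8.5],[0,0,0,6.8,8.5],[-2.8,2.3,0,0,8.5],[-2.8,2.3,0,0,8.5],[-2.8,2.3,0,0,8.5]]]'
```

```text
time_s: 0.52
ee_pos: [208.8, 562.1, 230.7]
orientation: [[-0.578, 0.816, -0.0], [0.816, 0.578, -0.001], [-0.001, -0.001, -1.0]]
wrist_force: [0.6, 0.5, 0.3]
finger_gap: 85.1
gripper_force: 0.0
time_s: 0.93
ee_pos: [208.8, 562.1, 230.7]
orientation: [[-0.022, 1.0, -0.0], [1.0, 0.022, -0.001], [-0.001, -0.0, -1.0]]
wrist_force: [0.2, -1.0, -0.3]
finger_gap: 85.1
gripper_force: 0.0
time_s: 1.35
ee_pos: [258.9, 464.7, 230.3]
orientation: [[0.206, 0.979, -0.001], [0.979, -0.206, -0.001], [-0.002, -0.001, -1.0]]
wrist_force: [0.1, 0.4, 0.1]
finger_gap: 85.0
gripper_force: 0.0
```

```bash
python3 -m creep '[[[-2.87,2.3,0,0,8.5],[-2.87,2.3,0,0,8.5],[-2.87,2.3,0,0,8.5],[-2.87,2.3,0,0,8.5],[-2.87,2.3,0,0,8.5]]]' >/dev/null
python3 -m creep '[[[-2.87,2.3,0,0,8.5],[-2.87,2.3,0,0,8.5],[-2.87,2.3,0,0,8.5],[-2.87,2.3,0,0,8.5],[-2.87,2.3,0,0,8.5]]]' >/dev/null
python3 -m creep '[[[-2.87,2.3,0,0,8.5],[-2.87,2.3,0,0,8.5],[-2.87,2.3,0,0,8.5],[-2.87,2.3,0,0,8.5],[-2.87,2.3,0,0,8.5]]]' 
python3 -m creep '[[[-2.87,2.3,0,0,8.5],[-2.87,2.3,0,0,8.5],[-2.87,2.3,0,0,8.5],[-2.87,2.3,0,0,8.5],[0,0,0,0,8.5]]]'
python3 - <<'E'
from h import *
s=read_state();im=get_image("wrist")
cv2.imwrite("pics/w1.png",cv2.convertScaleAbs(im[:,:,::-1],alpha=1.3))
np.savez("pics/w1.npz",**s);print(s["ee_pos"])
print(proj("wrist",[[583.7,-114.2,129],[564.3,-204.2,129]],s))
E
```

```text
time_s: 2.6
ee_pos: [507.4, -28.7, 230.9]
orientation: [[0.208, 0.978, -0.0], [0.978, -0.208, 0.0], [0.0, -0.0, -1.0]]
wrist_force: [0.5, 0.8, -0.1]
finger_gap: 85.0
gripper_force: 0.0
time_s: 3.02
ee_pos: [574.1, -163.8, 229.4]
orientation: [[0.212, 0.977, -0.002], [0.977, -0.212, -0.001], [-0.002, -0.001, -1.0]]
wrist_force: [0.2, 0.2, -0.6]
finger_gap: 85.1
gripper_force: 0.0
[ 574.1087026  -163.80545726  229.4042636 ]
[[255.70390112 128.92507704]
 [256.25127549 245.95589188]]
```

View pics/w1.png

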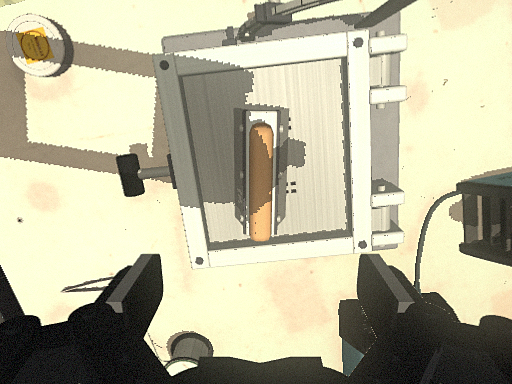

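The wrist view shows the grip from about (262,121) to (260,243), just right of where I predicted it. Frame screws are at (164,65), (358,42), (199,261) and (363,244), and the black T-handle is at (129,174).

Run:
```python
from h import *
np.set_printoptions(precision=2,suppress=True)
s=dict(np.load("pics/w1.npz"));R=s["orientation"]
a,b=[at("wrist",p,127,s) for p in((262,122),(260,242))]
m=(a+b)/2;print(m,np.degrees(np.arctan2(*(a-b)[:2][::-1])),np.linalg.norm(a-b))
t=[m[0],m[1],98];print("cm",R.T@(t-s["ee_pos"])/10)
print("handle",at("wrist",(129,174),57,s),[at("wrist",p,60,s) for p in((164,65),(358,42),(199,261),(363,244))])
```

```text
[ 578.44 -156.46  127.  ] 76.90392291872296 94.26733306500306
cm [ 0.83  0.29 13.14]
handle [ 452.2  -137.08   57.  ] [array([514.96, -50.04,  60.  ]), array([682.92, -67.61,  60.  ]), array([ 494.69, -240.41,   60.  ]), array([ 663.57, -257.22,   60.  ])]
```

```bash
python3 -m creep '[[[0.8,0.3,2,0,8.5],[0,0,3.5,0,8.5],[0,0,3.5,0,8.5],[0,0,3,0,8.5],[0,0,1.0,0,8.5]]]' 
python3 -m creep '[[[0,0,0,0,8.5],[0,0,0,0,1],[0,0,0,0,1],[0,0,0,0,1],[0,0,0,0,1]]]'
python3 -m creep '[[[0,0,0,0,1],[0,0,0,0,1],[0,0,0,0,1],[0,0,0,0,1],[0,0,0,0,1]]]'
python3 - <<'E'
from h import *
s=read_state();np.savez("pics/g.npz",**s)
E
```

```text
time_s: 3.48
ee_pos: [574.0, -148.7, 95.4]
orientation: [[0.207, 0.978, -0.008], [0.978, -0.207, 0.003], [0.001, -0.009, -1.0]]
wrist_force: [-0.1, -0.5, -1.5]
finger_gap: 85.0
gripper_force: 0.0
time_s: 3.9
ee_pos: [579.4, -151.5, 103.8]
orientation: [[0.208, 0.978, 0.004], [0.978, -0.208, -0.001], [-0.0, 0.004, -1.0]]
wrist_force: [0.0, 0.1, 0.0]
finger_gap: 38.5
gripper_force: 0.0
time_s: 4.32
ee_pos: [578.7, -151.3, 102.5]
orientation: [[0.208, 0.978, 0.002], [0.978, -0.208, -0.001], [-0.0, 0.002, -1.0]]
wrist_force: [-1.8, 1.1, 6.8]
finger_gap: 17.3
gripper_force: 61.5
```

```bash
python3 -m creep '[[[0,0,-1.5,0,1],[0,0,-3.5,0,1],[0,0,-3.5,0,1],[0,0,-3.5,0,1],[0,0,-3.5,0,1]]]' 
python3 -m creep '[[[0,0,-1,-4,1],[0,0,0,-6,1],[0,0,0,-6,1],[0,0,0,-4.2,1],[1.5,0.4,0,0,1]]]'
python3 -m creep '[[[3,0.76,0,0,1],[3.4,0.87,0,0,1],[3.4,0.87,0,0,1],[3.4,0.87,0,0,1],[3.4,0.87,0,0,1]]]'
python3 -m creep '[[[2,0.5,0,0,1],[0,0,0,0,1],[0,0,0,0,1],[0,0,0,0,1]]]'
python3 - <<'E'
from h import *
s=read_state();im=get_image("wrist")
cv2.imwrite("pics/w2.png",cv2.convertScaleAbs(im[:,:,::-1],alpha=1.3))
np.savez("pics/w2.npz",**s)
b=np.array([[600.3,245.9,95],[624.4,77.4,95],[624.4,77.4,0]]);print(proj("wrist",b,s))
E
```

```text
time_s: 4.73
ee_pos: [577.0, -150.8, 256.8]
orientation: [[0.208, 0.978, -0.002], [0.978, -0.208, 0.001], [0.0, -0.002, -1.0]]
wrist_force: [1.3, 0.8, -2.7]
finger_gap: 17.1
gripper_force: 60.4
time_s: 5.15
ee_pos: [578.9, -137.5, 265.3]
orientation: [[-0.146, 0.989, -0.002], [0.989, 0.146, -0.001], [-0.001, -0.002, -1.0]]
wrist_force: [0.7, 0.3, -3.0]
finger_gap: 17.0
gripper_force: 60.2
time_s: 5.57
ee_pos: [597.3, 36.2, 265.3]
orientation: [[-0.142, 0.99, -0.002], [0.99, 0.142, 0.0], [0.0, -0.002, -1.0]]
wrist_force: [0.1, 0.0, -2.5]
finger_gap: 16.9
gripper_force: 60.4
time_s: 5.9
ee_pos: [599.6, 54.8, 265.5]
orientation: [[-0.143, 0.99, -0.001], [0.99, 0.143, -0.001], [-0.0, -0.001, -1.0]]
wrist_force: [0.0, 0.2, -2.5]
finger_gap: 16.8
gripper_force: 60.3
[[292.39906837 -56.32128589]
 [287.12268799 154.85662079]
 [281.07235361 141.17584825]]
```

View pics/w2.png

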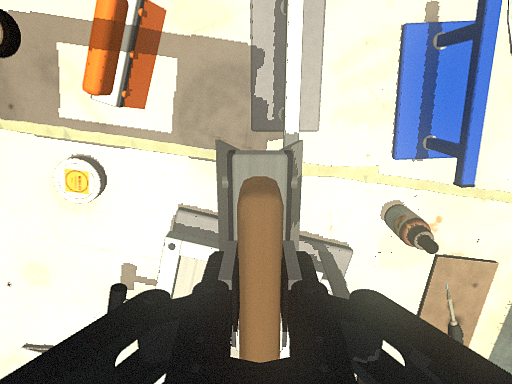

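The bar is the white strip at columns ~285 to 302, running from the top edge down to row ~140. That's close to the predicted (287,155) to (292,-56). I'll enlarge it to measure its edges.

Run:
```python
import cv2
c=cv2.imread("pics/w2.png")[0:165,220:360]
cv2.imwrite("pics/c2.png",cv2.convertScaleAbs(cv2.resize(c,None,fx=3.6,fy=3.6,interpolation=cv2.INTER_CUBIC),alpha=.75))
```

```text
(no output)
```

View pics/c2.png

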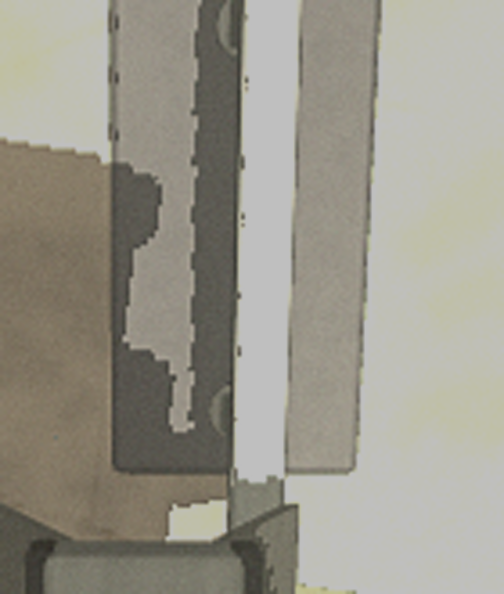

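Run:
```python
from h import *
np.set_printoptions(precision=2,suppress=True)
s=dict(np.load("pics/w2.npz"));R=s["orientation"]
e=at("wrist",(292.1,132.7),95,s);a=at("wrist",(295.1,-.3),95,s)
d=(a-e)/np.linalg.norm(a-e);m=e+85*d
print(e,a,np.degrees(np.arctan2(d[1],d[0])),"mid",m, "psi",np.degrees(np.arctan2(R[1,0],R[0,0])))
print("cm to mid",R.T@(np.array([m[0],m[1],0])+np.array([0,0,s["ee_pos"][2]])-s["ee_pos"])/10)
# in-hand holder check: squeegee centre
print(proj("wrist",s["ee_pos"]+R@np.array([[0,0,-28.],[46,0,-28.],[-46,0,-28]]).T.T@np.eye(3) if 0 else [s["ee_pos"]+R@np.array([x,0,-27]) for x in(46,0)],s))
```

```text
[625.52  98.49  95.  ] [609.32 206.91  95.  ] 98.49961121257684 mid [612.96 182.55  95.  ] psi 98.22769612470734
cm to mid [12.45  3.15 -0.01]
[[254.28 176.11]
 [254.85 288.63]]
```

```bash
python3 -m creep '[[[3.0,0.9,0,0,1],[3.4,1.0,0,0,1],[3.2,0.8,0,0,1],[1.0,0.2,0,0,1],[0,0,0,0,1]]]' 
python3 -m creep '[[[0,0,1.5,0,1],[0,0,3,0,1],[0,0,2,0,1],[0,0,0,0,1],[0,0,0,0,1]]]'
python3 - <<'E'
from h import *
s=read_state();im=get_image("side")
c=im[110:230,180:360,::-1]
cv2.imwrite("pics/s2.png",cv2.convertScaleAbs(cv2.resize(c,None,fx=4.4,fy=4.4,interpolation=cv2.INTER_CUBIC),alpha=1.3))
print(s["ee_pos"])
E
```

```text
time_s: 6.37
ee_pos: [613.5, 165.9, 265.8]
orientation: [[-0.145, 0.99, -0.001], [0.99, 0.145, 0.001], [0.001, -0.001, -1.0]]
wrist_force: [-0.4, -0.7, -3.6]
finger_gap: 17.0
gripper_force: 60.3
time_s: 6.78
ee_pos: [612.6, 162.4, 199.8]
orientation: [[-0.141, 0.99, -0.004], [0.99, 0.141, -0.001], [-0.001, -0.004, -1.0]]
wrist_force: [0.4, -0.1, -2.8]
finger_gap: 16.9
gripper_force: 60.1
[612.61499177 162.40708686 199.84398366]
```

View pics/s2.png

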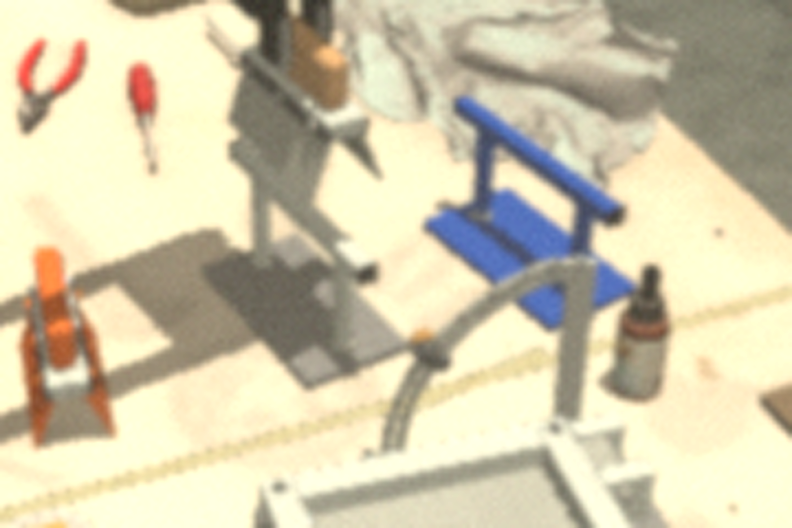

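```bash
python3 -m creep '[[[0,0,2,0,1],[0,0,3,0,1],[0,0,2,0,1],[0,0,0.6,0,1],[0,0,0,0,1]]]' 
python3 -m creep '[[[0,0,0.2,0,1],[0,0,0,0,1],[0,0,0.2,0,1],[0,0,0,0,1],[0,0,0,0,1]]]'
```

```text
time_s: 7.25
ee_pos: [613.2, 163.7, 124.9]
orientation: [[-0.142, 0.99, -0.002], [0.99, 0.142, -0.0], [-0.0, -0.002, -1.0]]
wrist_force: [-0.2, -0.2, -2.8]
finger_gap: 16.8
gripper_force: 60.2
time_s: 7.67
ee_pos: [614.0, 164.4, 122.2]
orientation: [[-0.143, 0.99, 0.001], [0.99, 0.143, 0.0], [-0.0, 0.001, -1.0]]
wrist_force: [-0.2, 0.5, -3.3]
finger_gap: 16.9
gripper_force: 60.2
```

```bash
python3 -m creep '[[[0,0,0.2,0,1],[0,0,0,0,1],[0,0,0.2,0,1],[0,0,0,0,1],[0,0,0,0,1]]]'
python3 - <<'E'
from h import *
s=read_state();im=get_image("wrist");np.savez("pics/w3.npz",**s)
side=get_image("side")
a=cv2.resize(im[60:300,120:420,::-1],None,fx=1.3,fy=1.3)
b=cv2.resize(side[120:210,210:300,::-1],(400,400),interpolation=cv2.INTER_CUBIC)
o=np.zeros((400,795,3),np.uint8);o[:312,:390]=a;o[:,395:]=b
cv2.imwrite("pics/m3.png",cv2.convertScaleAbs(o,alpha=1.3))
E
```

```text
time_s: 8.08
ee_pos: [613.9, 164.4, 117.7]
orientation: [[-0.143, 0.99, 0.001], [0.99, 0.143, 0.0], [0.0, 0.001, -1.0]]
wrist_force: [-0.9, -0.0, 0.5]
finger_gap: 16.7
gripper_force: 60.8
```

View pics/m3.png

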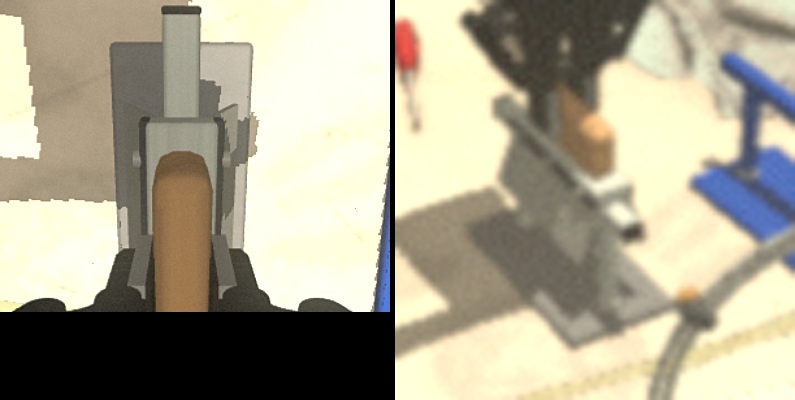

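The bar and the holder/grip centres line up at column ~182, the squeegee is astride the bar, and the wrist force shows contact. Releasing.

```bash
python3 -m creep '[[[0,0,0.05,0,1],[0,0,0,0,1],[0,0,0,0,3],[0,0,0,0,5],[0,0,0,0,8.5]]]'
python3 -m creep '[[[0,0,0,0,8.5],[0,0,0,0,8.5],[0,0,0,0,8.5],[0,0,-1,0,8.5],[0,0,-3,0,8.5]]]'
python3 -m creep '[[[0,0,-3.5,0,8.5],[0,0,-3.5,0,8.5],[0,0,-3.5,0,8.5],[0,0,0,0,8.5],[0,0,0,0,8.5]]]'
python3 - <<'E'
from h import *
s=read_state();im=get_image("wrist");np.savez("pics/w4.npz",**s)
side=get_image("side")
a=cv2.resize(im[:,100:420,::-1],None,fx=1.2,fy=1.2)[:400]
b=cv2.resize(side[120:210,210:300,::-1],(400,400),interpolation=cv2.INTER_CUBIC)
o=np.zeros((400,795,3),np.uint8);o[:a.shape[0],:384]=a;o[:,395:]=b
cv2.imwrite("pics/m4.png",cv2.convertScaleAbs(o,alpha=1.3))
E
```

```text
time_s: 8.6
ee_pos: [613.5, 164.2, 116.6]
orientation: [[-0.143, 0.99, -0.0], [0.99, 0.143, -0.0], [-0.0, -0.0, -1.0]]
wrist_force: [0.2, -1.0, 0.3]
finger_gap: 52.5
gripper_force: 0.0
time_s: 9.02
ee_pos: [610.2, 163.6, 151.9]
orientation: [[-0.143, 0.99, -0.009], [0.99, 0.143, -0.002], [-0.0, -0.01, -1.0]]
wrist_force: [-0.1, -0.4, 0.2]
finger_gap: 84.7
gripper_force: 0.0
time_s: 9.43
ee_pos: [615.4, 164.7, 266.6]
orientation: [[-0.143, 0.99, 0.007], [0.99, 0.143, 0.001], [0.0, 0.007, -1.0]]
wrist_force: [-0.2, -0.4, -1.2]
finger_gap: 85.0
gripper_force: 0.0
```

View pics/m4.png

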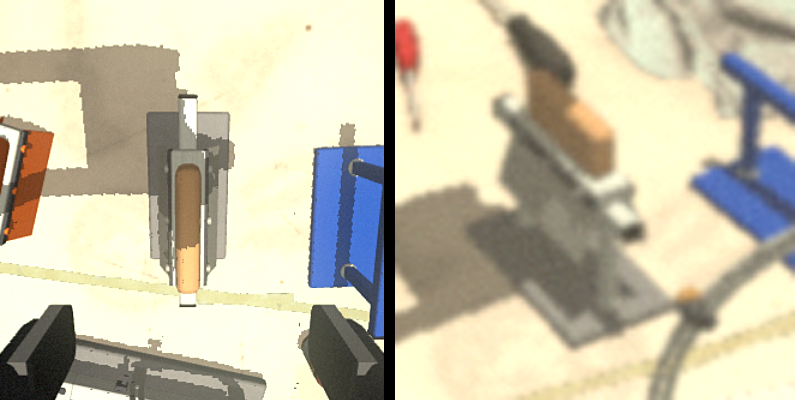

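The squeegee hangs level and centred on the bar, and the gripper is clear of it. On to the handle.

```bash
python3 -m creep '[[[0,0,0,-6.9,8.5],[0,0,0,-6.9,8.5],[0,0,0,-6.9,8.5],[0,0,0,-6.9,8.5],[0,0,0,-6.9,8.5]]]' >/dev/null
python3 -m creep '[[[0,0,0,-6.9,8.5],[0,0,0,-6.9,8.5],[0,0,0,-6.9,8.5],[0,0,0,-6.9,8.5],[0,0,0,-6.9,8.5]]]' 
python3 -m creep '[[[0,0,0,-6.9,8.5],[1.3,-3.1,0,0,8.5],[1.3,-3.2,0,0,8.5],[1.3,-3.2,0,0,8.5],[1.3,-3.2,0,0,8.5]]]'
python3 -m creep '[[[1.4,-3.2,0,0,8.5],[1.4,-3.2,0,0,8.5],[1.4,-3.2,0,0,8.5],[1.4,-3.2,0,0,8.5],[1.4,-3.2,0,0,8.5]]]' 
python3 -m creep '[[[0.7,-1.6,0,0,8.5],[0.7,-1.6,0,0,8.5],[0,0,0,0,8.5],[0,0,0,0,8.5],[0,0,0,0,8.5]]]'
python3 - <<'E'
from h import *
np.set_printoptions(precision=1,suppress=True)
s=read_state();im=get_image("wrist");np.savez("pics/w5.npz",**s);cv2.imwrite("pics/w5.png",im[:,:,::-1])
g=im.max(2)
p=proj("wrist",[[448,-138,58]],s)[0];print(p)
u,v=p.astype(int);w=g[max(v-50,0):v+50,max(u-60,0):u+60]
n,l,st,ce=cv2.connectedComponentsWithStats((w<50).astype(np.uint8))
for i in range(1,n):
    if st[i,4]>80: print(st[i],ce[i]+[max(u-60,0),max(v-50,0)],at("wrist",ce[i]+[max(u-60,0),max(v-50,0)],58,s))
E
```

```text
time_s: 10.37
ee_pos: [612.4, 164.1, 259.2]
orientation: [[-0.976, 0.215, -0.004], [0.215, 0.977, -0.001], [0.004, -0.002, -1.0]]
wrist_force: [-0.2, 0.4, -0.4]
finger_gap: 85.1
gripper_force: 0.0
time_s: 10.78
ee_pos: [546.8, 42.4, 259.2]
orientation: [[-0.995, 0.102, -0.004], [0.102, 0.995, -0.0], [0.004, -0.0, -1.0]]
wrist_force: [0.6, 0.2, 0.4]
finger_gap: 85.1
gripper_force: 0.0
time_s: 11.2
ee_pos: [460.7, -109.5, 259.7]
orientation: [[-0.995, 0.102, -0.003], [0.102, 0.995, 0.001], [0.003, 0.001, -1.0]]
wrist_force: [0.4, -0.4, 1.3]
finger_gap: 85.1
gripper_force: 0.0
time_s: 11.62
ee_pos: [445.3, -138.4, 260.7]
orientation: [[-0.995, 0.103, -0.002], [0.103, 0.995, 0.001], [0.002, 0.001, -1.0]]
wrist_force: [-0.3, 0.4, -0.4]
finger_gap: 85.0
gripper_force: 0.0
[259.6 168.2]
[ 42  43  37  18 105] [265.3 172.8] [ 453.5 -132.5   58. ]
```

```bash
python3 -m creep '[[[-0.4,0,2,0,8.5],[0,0,4,0,8.5],[0,0,4,0,8.5],[0,0,4,0,8.5],[0,0,2,0,8.5]]]' 
python3 -m creep '[[[0,0,2,0,8.5],[0,0,2,0,8.5],[0,0,2,0,8.5],[0,0,1.4,0,8.5],[0,0,0,0,8.5]]]'
```

```text
time_s: 12.08
ee_pos: [447.0, -137.0, 96.3]
orientation: [[-0.995, 0.101, -0.006], [0.101, 0.995, 0.003], [0.006, 0.002, -1.0]]
wrist_force: [-0.4, 1.0, -0.3]
finger_gap: 85.6
gripper_force: 0.0
time_s: 12.5
ee_pos: [447.1, -137.2, 24.1]
orientation: [[-0.995, 0.101, -0.006], [0.101, 0.995, 0.003], [0.006, 0.002, -1.0]]
wrist_force: [0.0, -0.0, -0.9]
finger_gap: 85.1
gripper_force: 0.0
```

```bash
python3 -m creep '[[[0,0,0,0,5],[0,0,0,0,4.5],[0,0,0,0,3],[0,0,0,0,3],[0,0,0,0,3]]]'
python3 -m creep '[[[0,0,0,0,3],[0,0,0,0,3],[0,0,0,0,3]]]'
```

```text
time_s: 12.92
ee_pos: [450.7, -139.5, 29.4]
orientation: [[-0.995, 0.103, 0.002], [0.103, 0.995, -0.0], [-0.002, -0.0, -1.0]]
wrist_force: [-2.1, 3.4, 6.4]
finger_gap: 38.8
gripper_force: 60.4
time_s: 13.17
ee_pos: [450.7, -139.5, 29.4]
orientation: [[-0.995, 0.103, 0.002], [0.103, 0.995, -0.0], [-0.002, 0.0, -1.0]]
wrist_force: [-0.3, 3.8, 5.4]
finger_gap: 39.0
gripper_force: 60.5
```

```bash
python3 -m creep '[[[-0.07,0,-1.84,0,3],[-0.21,0,-1.82,0,3],[-0.34,0,-1.81,0,3],[-0.48,0,-1.77,0,3],[0,0,0,0,3]]]'
python3 -m creep '[[[-0.61,0,-1.73,0,3],[-0.74,0,-1.68,0,3],[-0.86,0,-1.62,0,3],[0,0,0,0,3],[0,0,0,0,3]]]'
```

```text
time_s: 13.58
ee_pos: [461.8, -140.7, 103.9]
orientation: [[-0.995, 0.102, 0.002], [0.102, 0.995, -0.0], [-0.002, -0.0, -1.0]]
wrist_force: [-1.5, 2.2, -4.0]
finger_gap: 39.1
gripper_force: 61.4
time_s: 14.0
ee_pos: [482.5, -142.8, 151.0]
orientation: [[-0.995, 0.102, 0.0], [0.102, 0.995, -0.0], [-0.0, -0.0, -1.0]]
wrist_force: [-2.4, 1.0, -0.9]
finger_gap: 39.2
gripper_force: 63.0
```

```bash
python3 -m creep '[[[-0.98,0,-1.55,0,3],[-1.09,0,-1.48,0,3],[-1.2,0,-1.39,0,3],[0,0,0,0,3],[0,0,0,0,3]]]'
cat >> h.py <<'E'
ex=np.array([.9948,-.102,0]);ey=np.array([.102,.9948,0]);ez=np.array([0,0,1.])
H=np.array([450.0,-139,50])+245*ex
tip=lambda t:H+130*(-np.cos(t)*ex+np.sin(t)*ez)+113*ey
E
python3 - <<'E'
from h import *
np.set_printoptions(precision=1,suppress=True)
s=read_state();o=np.zeros((600,800,3),np.uint8)
th=np.arange(.6,1.01,.1)
for k,n in enumerate(("side","top","wrist")):
    im=get_image(n)[:,:,::-1];cv2.imwrite(f"pics/L_{n}.png",im)
    p=proj(n,[tip(t) for t in th],s); c=proj(n,tip(.8),s)[0]
    w,h=(50,38) if n=="top" else (66,50) if n=="side" else (160,120)
    u=int(np.clip(c[0]-w/2,0,512-w));v=int(np.clip(c[1]-h/2,0,384-h))
    q=cv2.convertScaleAbs(cv2.resize(im[v:v+h,u:u+w],(400,300),interpolation=cv2.INTER_CUBIC),alpha=1.4)
    X,Y=(k%2)*400,(k//2)*300;o[Y:Y+300,X:X+400]=q
    print(n,(u,v),400/w,"raw",p.round(1).tolist(),"panel",((p-[u,v]+.5)*[400/w,300/h]+[X,Y]).round().tolist())
b=cv2.imread("pics/side0.png");w,h=66,50;p=proj("side",tip(.8),s)[0];u=int(p[0]-33);v=int(p[1]-25)
o[300:,400:]=cv2.convertScaleAbs(cv2.resize(b[v:v+h,u:u+w],(400,300),interpolation=cv2.INTER_CUBIC),alpha=1.4)
cv2.imwrite("pics/m5.png",o);print(s["ee_pos"],s["wrist_force"])
E
```

```text
time_s: 14.42
ee_pos: [514.4, -146.2, 194.0]
orientation: [[-0.995, 0.102, -0.001], [0.102, 0.995, 0.0], [0.001, -0.0, -1.0]]
wrist_force: [-4.6, 0.6, -1.2]
finger_gap: 38.7
gripper_force: 66.3
side (247, 157) 6.0606060606060606 raw [[273.8, 189.8], [277.0, 185.9], [280.5, 182.2], [284.4, 178.7], [288.6, 175.5]] panel [[166.0, 200.0], [185.0, 177.0], [206.0, 154.0], [229.0, 133.0], [255.0, 114.0]]
top (246, 146) 8.0 raw [[270.8, 172.7], [271.2, 169.1], [271.6, 165.0], [272.0, 160.6], [272.5, 155.8]] panel [[602.0, 215.0], [605.0, 186.0], [609.0, 154.0], [612.0, 119.0], [616.0, 81.0]]
wrist (341, 264) 2.5 raw [[412.7, 299.2], [417.5, 317.1], [421.9, 336.6], [425.7, 357.3], [428.7, 378.6]] panel [[180.0, 389.0], [193.0, 434.0], [204.0, 483.0], [213.0, 534.0], [221.0, 588.0]]
[ 514.4 -146.2  194. ] [-4.6  0.6 -1.2]
```

View pics/m5.png

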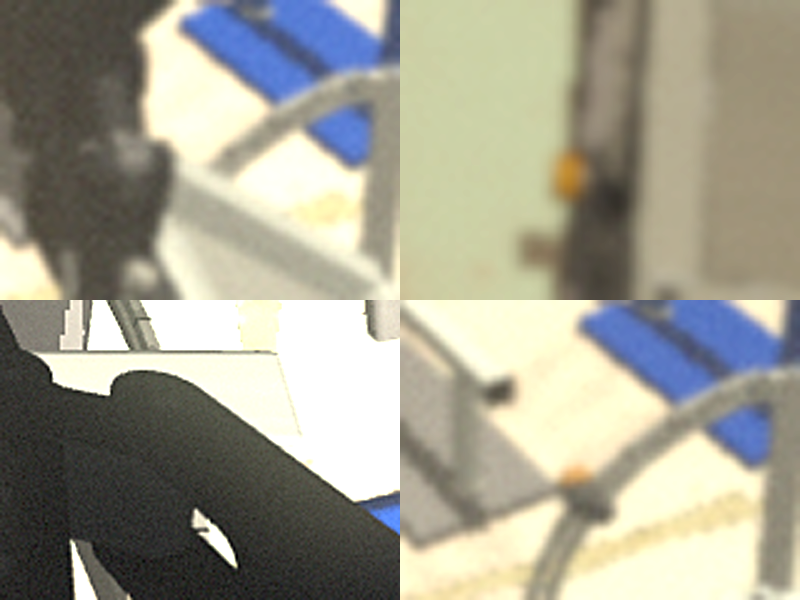

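The last picture shows the brass thumbscrew in `top` at panel (570,175) and in the earlier side view at (575,476). The dark clamp block is at (610,190) and (590,498), with its fin end near (608,512). I'll triangulate from these.

Run:
```python
from h import *
np.set_printoptions(precision=2,suppress=True)
def tri(pt,ps):
    o1,d1=ray("top",pt);o2,d2=ray("side",ps);d1/=np.linalg.norm(d1);d2/=np.linalg.norm(d2)
    A=np.c_[d1,-d2];k=np.linalg.lstsq(A,o2-o1,rcond=None)[0];a=o1+k[0]*d1;b=o2+k[1]*d2
    return (a+b)/2,np.linalg.norm(a-b)
T=lambda x,y:((x-400)/8+246-.5,y/(300/38)+146-.5)
S=lambda x,y:((x-400)/6.06+247-.5,(y-300)/6+157-.5)
for n,a,b in(("brass",T(570,175),S(575,476)),("clamp",T(612,190),S(590,498)),("fin",T(614,190),S(607,512))):
    P,g=tri(a,b);r=P-H;x,y,z=-r@ex,r@ey,r[2];print(n,P,g,"r",np.hypot(x,z),"y",y,"th",np.arctan2(z,x))
# calibration of H in side/top: frame corner screws
for nm,P in(("FL",[-85,95]),("FR",[-85,-95])): pass
corn=[H-x*ex+y*ey+10*ez for x in(20,190) for y in(95,-95)]
print("side",proj("side",corn).tolist());print("top",proj("top",corn).tolist())
a=cv2.imread("pics/top0.png").max(2).astype(int);b=cv2.imread("pics/L_top.png").max(2).astype(int)
print("top0");print(a[160:184,262:280]);print("now");print(b[160:184,262:280])
```

```text
brass [609.42 -30.32 125.12] 3.5305333203587494 r 123.08692922762222 y 124.38044888195539 th 0.6564746312744973
clamp [606.98 -44.07 124.03] 1.5512915859274716 r 123.23923163121236 y 110.44576720107261 th 0.644406563772319
fin [610.65 -46.08 116.45] 7.617069791374072 r 115.66394244790152 y 108.82637975430453 th 0.6119889127644187
side [[307.35898616795424, 206.47896878870225], [340.1576564531765, 260.21840367882487], [244.29047392237737, 220.07193610832206], [268.3367792061253, 278.4973549256155]]
top [[279.6984539594164, 142.6346001352565], [352.4076766439707, 148.69994158437498], [274.43081300740914, 207.71061213964], [347.8383998627865, 213.84037922207432]]
top0
[[139 138 138 134 118  94  83  92 100 102 101  96  93 101 122 137 141 141]
 [141 139 139 134 119  96  86  96 102 102  97  92  91 102 126 138 141 142]
 [140 140 139 133 119  96  87  97 101 100  95  92  91 106 128 138 140 141]
 [141 140 140 134 117  94  85  93  97  93  90  91  91 107 130 140 141 141]
 [141 141 138 131 117  95  82  86  85  82  84  84  85 108 132 140 141 142]
 [140 140 135 130 119 103  87  76  73  70  76  77  
[... 2479 characters left out ...]
 69  96 118 128 129 131]
 [121 122 124 117  96  70  59  59  59  58  58  60  73  98 120 129 131 132]
 [106 106 107 103  84  65  59  59  61  61  64  62  71  98 120 129 130 131]
 [101  97 100  92  78  63  58  59  60  62  62  63  72  98 119 129 131 132]
 [102 100  97  88  74  62  58  56  56  57  59  61  72  97 119 129 131 132]
 [114 110 104  91  73  62  59  57  54  54  57  61  71  97 118 129 131 133]
 [132 128 116  96  73  61  58  56  51  54  56  60  70  96 117 127 133 133]
 [144 140 125  99  76  65  60  56  51  51  55  60  72  96 117 124 125 125]
 [149 144 128 101  84  75  66  56  52  53  56  61  75 100 117 117 108 105]
 [148 144 129 105  89  83  69  59  55  54  59  62  75 101 117 112  95  87]]
```

Run:
```python
from h import *
np.set_printoptions(precision=1,suppress=True)
s=dict(np.load("pics/w5.npz"));im=cv2.imread("pics/w5.png")
print("corners",proj("wrist",[H-x*ex+y*ey+10*ez for x in(20,190) for y in(95,-95)],s).tolist(),"handle",proj("wrist",H-245*ex,s))
for t in(0,.5,.6,.7,.8,.9,1.):print(t,proj("wrist",tip(t),s)[0])
p=proj("wrist",tip(.7),s)[0].astype(int);u,v=p
g=cv2.cvtColor(im,cv2.COLOR_BGR2GRAY)
print("cols",u-25,u+24)
for r in range(max(v-32,0),v+28):
    print(r,"".join("Y" if int(im[r,c,2])-int(im[r,c,0])>60 else "0123456789"[min(g[r,c]//20,9)] for c in range(u-25,u+25)))
```

```text
corners [[335.38843440592365, 347.27724446665536], [182.86738679169713, 347.52570505367777], [345.4292128709631, 219.5131563396884], [172.35605884912843, 219.75414770395886]] handle [[258.8 168.6]]
0 [354.9 264.1]
0.5 [370.3 308. ]
0.6 [373.2 320.7]
0.7 [375.9 334.5]
0.8 [378.3 349.2]
0.9 [380.3 364.5]
1.0 [381.9 380.1]
cols 350 399
302 33279889941122212222122111211211121111122111112124
303 33279999991122222212111221122111121211211111212124
304 63278988994121222221122211211112111121111111211124
305 63299998899012222222221121111121112111111111121124
306 62299988899211212221111111111211111111211111121234
307 62299998899512212122122112121111211111111211111134
308 62499889999511222221211112111211111111111211111144
309 62499988989921221211111122111112112111112012111144
310 62399888989932211212112121211111111111112111111244
311 62599888889952121122121111121112111111111111111244
312 62598898899972212121211212121121111111111112111233
313 62799888889991222221122121211111111111111111111111
314 62799988888993322222211122111221111111111111111111
315 5269888898899522111122112112111211112111111211
[... 1834 characters left out ...]
8888889940111111111111111111111011111111
350 59888888888888889601211112111111111111111111010111
351 59988888888888899211211111111111111111111111111100
352 29988888888888884011111111111111111111111111110111
353 25998888888889961111111111111111111111111111111101
354 33998888888889601111111111111111111111111111011111
355 33699888888899201111121111111111111111111111111111
356 33598988988994111111111111111111011111101111111011
357 32299888888960112211111111111111111111111111110101
358 33259888889901121112121111111111111111001111111111
359 23259988899111111111111111111111111111111110101110
360 23329988994011111111111111111111111111111011111110
361 32325988960121111112111111111111011111111101110111
```

Run:
```python
from h import *
np.set_printoptions(precision=1,suppress=True)
s=dict(np.load("pics/w1.npz"));im=cv2.imread("pics/w1.png")
print("corners",proj("wrist",[H-x*ex+y*ey+10*ez for x in(20,190) for y in(95,-95)],s).tolist())
for t in(0,.5,.6,.7,.8,.9,1.):print(t,proj("wrist",tip(t),s)[0], proj("wrist",tip(t)+10*ey,s)[0])
g=cv2.cvtColor(im,cv2.COLOR_BGR2GRAY)
for r in range(0,46):
    print("%2d"%r,"".join("Y" if int(im[r,c,2])-int(im[r,c,0])>60 and g[r,c]<190 else "0123456789"[min(g[r,c]//26,9)] for c in range(215,335)))
```

```text
corners [[360.4514514997244, 38.228436309973006], [364.9530408087203, 240.8217849313652], [164.62808555929814, 61.95402938858044], [200.09282619681093, 257.47992831948386]]
0 [231.   32.9] [229.4  20.4]
0.5 [246.2  14.9] [244.4  -1.1]
0.6 [255.6  10. ] [253.9  -6.9]
0.7 [267.7   4.6] [266.  -13.1]
0.8 [282.5  -1.1] [281.  -19.8]
0.9 [300.1  -7.2] [298.8 -26.7]
1.0 [320.5 -13.4] [319.4 -33.8]
 0 999999999999999999999999999988899999999999999999999985567788877758999999999988766666671676666666677665543333334434433333
 1 999999999999999999999999999988999999999999999999998886456778987767999999998666666666661566666676655342233344444433322354
 2 999999999999999999999999999988999999999999999699884434334544666555788998676666666666661576775654432244563444333222447888
 3 999999999999999999999999999999999999999988999688443433333333333333355666566666666666662566554432345566764333224488889999
 4 999999999999999999999999999999999999999744666653233444344333333344555556666666666666662443333435667665432235678899999999
 5 9999999999999999999999999999999999999993233333433334434443433445565665666666666666
[... 4298 characters left out ...]
56766666665555667778778859699999999999999999999999999999999999999999999999999999
41 666666734444444444444377763333434445666665555567777878888999999999899999999999999999999999999999999999999999999999999999
42 666666744444444444443367666566666545566788877888999999999999999999999999999999999999999999999999999999999999999999999999
43 666666644444444444443266565556777887888896999999999999999999999999999999999999999999999999999999999999999999999999999999
44 666666734444443333334477888888889999999999999999999999999999999999999999999999999999999999999999999999999999999999999999
45 666666633334456778778585999999999999999999999999999999999999999999999999999999999999999999999999999999999999999999999999
```

Run:
```python
from h import *
np.set_printoptions(precision=2,suppress=True)
def cen(n,c,r=7):
    im=cv2.imread(f"pics/{n}0.png").astype(float);u,v=c;w=im[v-r:v+r+1,u-r:u+r+1]
    sat=np.clip(w[...,2]-w[...,0]-(np.median(w[...,2]-w[...,0])+25),0,None);y,x=np.mgrid[v-r:v+r+1,u-r:u+r+1]
    return np.array([(x*sat).sum(),(y*sat).sum()])/sat.sum(),sat.max()
bt,m1=cen("top",(267,168));bs,m2=cen("side",(275,186));print(bt,m1,bs,m2)
off={"top":np.array([.6,1.1]),"side":np.array([-1.,.1])}
from scipy.optimize import least_squares
def tri(a,b):
    r=least_squares(lambda P:np.r_[proj("top",P)[0]+off["top"]-a,proj("side",P)[0]+off["side"]-b],[608,-40,125])
    d=r.x-H;x=-d@ex;return r.x,"r",np.hypot(x,d[2]),"y",d@ey,"th",np.arctan2(d[2],x),"res",r.fun
print("brass",tri(bt,bs));
print("clamp",tri(np.array([271.5,169.3]),np.array([277.9,189.5])))
# side0 ascii
im=cv2.imread("pics/side0.png");g=cv2.cvtColor(im,cv2.COLOR_BGR2GRAY)
for t in(.5,.6,.7,.8,.9):print(t,proj("side",tip(t))[0]+off["side"],proj("side",tip(t)+12*ey)[0]+off["side"])
print("ptr0",proj("side",tip(0))[0]+off["side"])
print("cols 258..300")
for r in range(176,222):print(r," ".join("%3d"%g[r,c] for c in range(258,296)))
```

```text
[266.52 167.63] 40.0 [275.63 185.46] 18.0
brass (array([613.02, -28.6 , 124.15]), 'r', np.float64(119.79829931368674), 'y', np.float64(126.45516887944335), 'th', np.float64(0.6674046362704621), 'res', array([-0.15,  0.42,  0.45, -0.05]))
clamp (array([610.91, -41.59, 121.19]), 'r', np.float64(118.6046727617413), 'y', np.float64(113.31634158910148), 'th', np.float64(0.6437409250418903), 'res', array([ 0.13, -0.36, -0.39,  0.04]))
0.5 [270.16 193.84] [268.63 190.92]
0.6 [272.84 189.88] [271.28 186.98]
0.7 [275.96 186.02] [274.36 183.14]
0.8 [279.48 182.32] [277.83 179.46]
0.9 [283.36 178.82] [281.67 175.98]
ptr0 [263.87 213.55]
cols 258..300
176 105 114 129 147 167 179 182 183 184 184 185 187 184 182 181 182 183 183 185 186 187 190 188 186 186 181 179 180 178 174 170 162 144 118 114 107 105 105
177 105 110 120 137 158 179 186 188 185 189 187 187 184 180 182 184 184 188 186 188 186 186 188 184 182 181 181 176 177 167 157 141 123 100  97  97  96 104
178 104 109 118 128 137 158 177 189 189 190 188 185 182 183 179 185 188 188 188 191 188 185 185 185 182 179 176 174 167 155 137 121 108  98 
[... 6023 characters left out ...]
 154 118  89  91 117 128 139 152 154 147 136 118 113 115 120 121 124 129 133
218 189 190 191 190 187 186 182 178 173 168 165 158 143 132 130 124 117 130 156 142 104  86  83 105 129 143 154 156 152 141 126 126 133 136 140 147 150 154
219 188 186 180 175 171 170 161 149 136 132 128 126 120 113 114 102  97 114 132 116  92  79  80 102 126 142 151 155 155 146 139 140 151 153 157 156 157 159
220 173 167 153 139 137 131 129 123 117 116 114 116 111 113 111 102  88  96 106 100  86  78  82  94 117 136 152 153 153 149 144 149 154 158 157 156 158 160
221 132 129 125 118 118 117 116 115 118 113 112 111 115 117 114 108  91  92  96  98  95  83  79  87 105 129 149 155 156 153 148 149 157 161 159 157 156 157
```

Run:
```python
from h import *
np.set_printoptions(precision=1,suppress=True)
s=dict(np.load("pics/w1.npz"))
P=lambda t,r,y:H+r*(-np.cos(t)*ex+np.sin(t)*ez)+y*ey
o={"wrist":np.array([-1.5,3.5]),"side":np.array([-1.4,-.5]),"top":np.array([.6,1.1])}
for n in o:
  for y in(106,113,120):
    print(n,y,[(r,[(proj(n,P(t,r,y),s)[0]+o[n]).round(1).tolist() for t in(.6,.65,.7)]) for r in(110,120,130)])
g=cv2.cvtColor(cv2.imread("pics/L_top.png"),cv2.COLOR_BGR2GRAY);
```

```text
wrist 106 [(110, [[278.8, 25.4], [283.8, 23.5], [289.3, 21.6]]), (120, [[267.3, 25.2], [272.7, 23.1], [278.6, 20.9]]), (130, [[255.3, 25.0], [261.0, 22.7], [267.3, 20.2]])]
wrist 113 [(110, [[277.8, 14.4], [282.9, 12.3], [288.4, 10.1]]), (120, [[266.2, 13.9], [271.6, 11.6], [277.6, 9.1]]), (130, [[254.1, 13.5], [259.8, 10.8], [266.2, 8.1]])]
wrist 120 [(110, [[276.9, 3.2], [281.9, 0.8], [287.5, -1.6]]), (120, [[265.2, 2.5], [270.6, -0.2], [276.6, -2.9]]), (130, [[252.9, 1.7], [258.6, -1.2], [265.0, -4.2]])]
side 106 [(110, [[279.5, 193.2], [280.8, 191.6], [282.2, 190.0]]), (120, [[276.5, 192.1], [277.9, 190.3], [279.4, 188.6]]), (130, [[273.4, 191.0], [274.9, 189.0], [276.5, 187.1]])]
side 113 [(110, [[278.6, 191.5], [279.9, 189.9], [281.2, 188.3]]), (120, [[275.5, 190.4], [276.9, 188.6], [278.4, 186.9]]), (130, [[272.4, 189.3], [274.0, 187.3], [275.6, 185.4]])]
side 120 [(110, [[277.6, 189.8], [278.9, 188.2], [280.3, 186.6]]), (120, [[274.6, 188.7], [276.0, 186.9], [277.5, 185.2]]), (130, [[271.5, 187.6], [273.0, 185.6], [274.6, 183.7]])]
top 106 [(110, [[274.6, 168.0], [274.8, 166.5], [274.9, 164.9]]), (120, [[274.4, 171.0], [274.6, 169.4], [274.8, 167.7]]), (130, [[274.2, 174.1], [274.4, 172.3], [274.6, 170.4]])]
top 113 [(110, [[271.8, 167.7], [271.9, 166.2], [272.1, 164.7]]), (120, [[271.6, 170.8], [271.8, 169.1], [271.9, 167.4]]), (130, [[271.4, 173.8], [271.6, 172.1], [271.8, 170.2]])]
top 120 [(110, [[269.0, 167.5], [269.1, 166.0], [269.3, 164.4]]), (120, [[268.8, 170.5], [268.9, 168.9], [269.1, 167.2]]), (130, [[268.5, 173.6], [268.7, 171.8], [268.9, 170.0]])]
```

The estimates agree at about 0.65 rad, but the fin itself isn't clear. I have plenty of time, so I'll close the frame, let go and take one close wrist look at the clamp.

```bash
python3 -m creep '[[[1.2,0,1.39,0,3],[1.09,0,1.48,0,3],[0.98,0,1.55,0,3],[0.86,0,1.62,0,3],[0.74,0,1.68,0,3]]]'
python3 -m creep '[[[0.61,0,1.73,0,3],[0.48,0,1.77,0,3],[0.34,0,1.81,0,3],[0.21,0,1.82,0,3],[0.07,0,1.84,0,3]]]'
python3 -m creep '[[[0,0,0,0,3],[0,0,0,0,3],[0,0,0,0,8.5],[0,0,0,0,8.5],[0,0,0,0,8.5]]]'
python3 -m creep '[[[0,0,0,0,8.5],[0,0,-2,0,8.5],[0,0,-4,0,8.5],[0,0,-4,0,8.5],[0,0,-4,0,8.5]]]'
```

```text
time_s: 14.98
ee_pos: [466.2, -141.1, 116.7]
orientation: [[-0.995, 0.103, 0.002], [0.103, 0.995, -0.0], [-0.002, -0.0, -1.0]]
wrist_force: [3.2, 0.9, -1.4]
finger_gap: 39.0
gripper_force: 65.3
time_s: 15.4
ee_pos: [449.8, -139.5, 28.1]
orientation: [[-0.995, 0.103, 0.002], [0.103, 0.995, -0.0], [-0.002, -0.0, -1.0]]
wrist_force: [-21.3, 18.6, 112.4]
finger_gap: 38.9
gripper_force: 84.8
time_s: 15.82
ee_pos: [449.3, -139.6, 27.8]
orientation: [[-0.995, 0.103, -0.0], [0.103, 0.995, -0.0], [0.0, -0.0, -1.0]]
wrist_force: [-0.0, 0.4, 0.0]
finger_gap: 73.6
gripper_force: 0.0
time_s: 16.23
ee_pos: [448.7, -139.2, 168.9]
orientation: [[-0.995, 0.103, -0.002], [0.103, 0.995, 0.0], [0.002, 0.0, -1.0]]
wrist_force: [1.4, -1.6, -0.1]
finger_gap: 85.3
gripper_force: 0.0
```

```bash
python3 -m creep '[[[-1.8,3,-0.4,0,8.5],[-1.8,3,-0.4,0,8.5],[-1.9,3,0,0,8.5],[0,0,0,0,8.5],[0,0,0,0,8.5]]]'
python3 - <<'E'
from h import *
np.set_printoptions(precision=1,suppress=True)
s=read_state();im=get_image("wrist");np.savez("pics/w6.npz",**s);cv2.imwrite("pics/w6.png",im[:,:,::-1]);im=cv2.convertScaleAbs(im[:,:,::-1],alpha=1.3)
print("corners",proj("wrist",[H-x*ex+95*ey+10*ez for x in(20,190)],s))
P=lambda t,r,y:H+r*(-np.cos(t)*ex+np.sin(t)*ez)+y*ey
for t in(0,.55,.6,.65,.7,.75):print(t,[proj("wrist",P(t,r,y),s)[0].round(1).tolist() for r,y in((130,113),(130,105),(110,113))])
u,v=proj("wrist",tip(.65),s)[0].astype(int);g=cv2.cvtColor(im,cv2.COLOR_BGR2GRAY)
print("cols",u-45,u+45)
for r in range(max(v-45,0),v+50):
    print("%3d"%r,"".join("Y" if int(im[r,c,2])-int(im[r,c,0])>75 and g[r,c]<190 else "0123456789"[min(g[r,c]//22,9)] for c in range(u-45,u+45)))
E
```

```text
time_s: 16.65
ee_pos: [514.0, -54.2, 175.7]
orientation: [[-0.995, 0.1, -0.0], [0.1, 0.995, -0.0], [0.0, -0.0, -1.0]]
wrist_force: [-0.8, -0.4, -0.7]
finger_gap: 84.7
gripper_force: 0.0
corners [[263.  359.8]
 [264.1 187.7]]
0 [[283.9, 250.1], [274.9, 250.1], [283.4, 270.3]]
0.55 [[289.9, 317.7], [278.6, 317.6], [288.1, 328.1]]
0.6 [[290.5, 327.0], [279.0, 327.0], [288.5, 335.6]]
0.65 [[291.0, 336.8], [279.3, 336.8], [288.9, 343.5]]
0.7 [[291.5, 347.1], [279.6, 347.1], [289.2, 351.6]]
0.75 [[291.9, 357.7], [279.9, 357.7], [289.6, 360.1]]
cols 245 335
291 999999969999999999999999999997447888785455555545999999999999999999999999999999999999999999
292 999999969999999999999999999996778888885455556445999999999999999999999999999999999999999999
293 999999969999999999999999999996787787885333333445999999999999999999999999999999999999999999
294 999999969999999999999999999996888778886466566445999999999999999999999999999999999999999999
295 999999969999999999999999999996787888786366666445699999999999999999999999999999999999999999
296 9999999699999999999999999999967888788863566665466999999999999999
[... 7768 characters left out ...]
112112121222122222122221221222222222222222222222
379 112211112111111111122211211122121121111211122121112112212212221222222222222212222222222222
380 211111211111111211111111111111121211121212211211221111112122212221222222222222222222222222
381 211121111211112111122121112112122111111111112121221221221111222222212221122212111222222222
382 111211122212111111111111121111111111121111111121112111121221212112122222222222212122222122
383 111111211111111112111121111111211211111111111111121111122111112112221211221222212222222222Traceback (most recent call last):
  File "<stdin>", line 10, in <module>
  File "<stdin>", line 10, in <genexpr>
IndexError: index 384 is out of bounds for axis 0 with size 384
```

```bash
python3 -m creep '[[[-2.5,0.7,0,0,8.5],[0,0,0,0,8.5],[0,0,0,0,8.5],[0,0,0,0,8.5]]]' | sed -n 2p
python3 - <<'E'
from h import *
np.set_printoptions(precision=1,suppress=True)
s=read_state();im=get_image("wrist");np.savez("pics/w7.npz",**s);cv2.imwrite("pics/w7.png",im[:,:,::-1]);im=cv2.convertScaleAbs(im[:,:,::-1],alpha=1.1)
print("corners",proj("wrist",[H-x*ex+95*ey+10*ez for x in(20,190)],s))
P=lambda t,r,y:H+r*(-np.cos(t)*ex+np.sin(t)*ez)+y*ey
for t in(0,.55,.6,.65,.7,.75):print(t,[proj("wrist",P(t,r,y),s)[0].round(1).tolist() for r,y in((130,113),(130,105),(110,113))])
g=cv2.cvtColor(im,cv2.COLOR_BGR2GRAY)
def dump(u,v,du,a,b):
  print("cols",u-du,u+du)
  for r in range(max(v-a,0),min(v+b,384)):
    print("%3d"%r,"".join("Y" if int(im[r,c,2])-int(im[r,c,0])>75 and g[r,c]<190 else "0123456789"[min(g[r,c]//22,9)] for c in range(u-du,u+du)))
u,v=proj("wrist",tip(.65),s)[0].astype(int);dump(u,v,30,25,50)
u,v=proj("wrist",tip(0),s)[0].astype(int);dump(u,v,24,15,15)
u,v=proj("wrist",H-190*ex+95*ey+10*ez,s)[0].astype(int);dump(u,v,14,9,10)
E
```

```text
ee_pos: [538.3, -52.1, 175.5]
corners [[258.8 339.2]
 [258.3 158.4]]
0 [[279.4, 225.0], [270.1, 225.0], [279.1, 246.2]]
0.55 [[284.5, 288.2], [272.9, 288.2], [283.1, 300.7]]
0.6 [[285.0, 297.2], [273.1, 297.3], [283.4, 308.1]]
0.65 [[285.5, 306.9], [273.4, 306.9], [283.8, 315.8]]
0.7 [[285.9, 317.0], [273.6, 317.0], [284.1, 323.8]]
0.75 [[286.3, 327.5], [273.8, 327.5], [284.4, 332.2]]
cols 255 315
281 999999999999998437766677544445543454999999999999999999999999
282 999999999999998437766677544445543459999999999999999999999999
283 999999999999998437676677534446643399999999999999999999999999
284 999999999999997436767677544444443399999999999999999999999999
285 999999999999997437767767534444443399999999999999999999999999
286 999999999999997433666677534444443499999999999999999999999999
287 999999999999997366676766634444443459999999999999999999999999
288 999999999999997367666666634444443559999999999999999999999999
289 999999999999997366666767634444443559999999999999999999999999
290 999999999999997366666666533333333459999999999999999999999999
291 999999999999997366666667743333333559999999999
[... 5718 characters left out ...]
9999999
239 999999999999998436777334444444444335999999999999
cols 244 272
149 5555555555555555555555555553
150 5555555555555555555555555553
151 5555555555555555555555555553
152 5555555555555555555555555553
153 5555555555555555555555555553
154 5555555555555555555555555553
155 5555555555554423355555555553
156 5555555555542222234555555553
157 5555555555322222222555555553
158 5555555554222222222355555553
159 5555555554222222222355555543
160 5555555554222222222355555553
161 5555555554222222222355555553
162 5555555555232222222455555553
163 5555555555322222222555555553
164 5555555555532222235555555553
165 5555555555555433455555555553
166 5555555555555555555555555553
167 5555555555555555555555555553
```

The close look shows the clamp straddling the rim, with its outer face at rows 301–312 and its screw axis at row 312. The screw axis gives 0.64–0.65 rad, so I'll set 0.645. Re-grasping, and lifting only as far as that.

```bash
python3 -m creep '[[[3.9,0,0,0,8.5],[3.9,-3,0,0,8.5],[0,-3.3,0,0,8.5],[0,-3.3,0,0,8.5],[0,0,0,0,8.5]]]'
python3 -m creep '[[[0,0,0,0,8.5],[0,0,3,0,8.5],[0,0,4,0,8.5],[0,0,3,0,8.5],[0,0,0,0,8.5]]]'
```

```text
time_s: 17.5
ee_pos: [456.4, -139.4, 176.3]
orientation: [[-0.994, 0.106, 0.001], [0.106, 0.994, -0.003], [-0.001, -0.003, -1.0]]
wrist_force: [0.6, -0.7, -0.1]
finger_gap: 84.8
gripper_force: 0.0
time_s: 17.92
ee_pos: [453.3, -132.0, 69.4]
orientation: [[-0.995, 0.102, -0.01], [0.102, 0.995, 0.004], [0.01, 0.003, -1.0]]
wrist_force: [-1.4, 0.7, -1.0]
finger_gap: 85.1
gripper_force: 0.0
```

```bash
python3 -m creep '[[[0.1,-0.2,2,0,8.5],[0,0,1.2,0,8.5],[0,0,0,0,8.5],[0,0,0,0,8.5],[0,0,0,0,8.5]]]'
```

```text
time_s: 18.33
ee_pos: [458.1, -136.8, 45.8]
orientation: [[-0.995, 0.102, 0.002], [0.102, 0.995, -0.001], [-0.002, -0.001, -1.0]]
wrist_force: [0.3, -1.3, -0.7]
finger_gap: 84.6
gripper_force: 0.0
```

```bash
python3 -m creep '[[[0.7,-0.35,0.8,0,8.5],[0,0,0.8,0,8.5],[0,0,0,0,8.5],[0,0,0,0,8.5],[0,0,0,0,8.5]]]'
python3 -m creep '[[[0,0,0,0,5],[0,0,0,0,4.5],[0,0,0,0,3],[0,0,0,0,3],[0,0,0,0,3]]]'
python3 -m creep '[[[0,0,0,0,3],[0,0,0,0,3]]]'
```

```text
time_s: 18.75
ee_pos: [449.4, -139.4, 27.8]
orientation: [[-0.995, 0.103, -0.0], [0.103, 0.995, 0.0], [0.0, 0.0, -1.0]]
wrist_force: [0.0, 0.6, -0.9]
finger_gap: 85.0
gripper_force: 0.0
time_s: 19.17
ee_pos: [449.7, -139.4, 28.2]
orientation: [[-0.995, 0.102, 0.0], [0.102, 0.995, -0.0], [-0.0, 0.0, -1.0]]
wrist_force: [-1.8, 0.5, 4.8]
finger_gap: 39.0
gripper_force: 60.6
time_s: 19.33
ee_pos: [449.8, -139.4, 28.2]
orientation: [[-0.995, 0.103, 0.0], [0.103, 0.995, -0.0], [-0.0, 0.0, -1.0]]
wrist_force: [-1.7, 1.5, 5.9]
finger_gap: 39.2
gripper_force: 60.7
```

```bash
python3 -m creep '[[[-0.07,0,-1.84,0,3],[-0.21,0,-1.82,0,3],[-0.34,0,-1.81,0,3],[-0.48,0,-1.77,0,3],[-0.61,0,-1.73,0,3]]]'
python3 -m creep '[[[-0.74,0,-1.68,0,3],[-0.86,0,-1.62,0,3],[-0.98,0,-1.55,0,3],[-0.63,0,-0.95,0,3],[0,0,0,0,3]]]'
python3 -m creep '[[[0,0,0,0,3],[0,0,0,0,3],[0,0,0,0,3],[0,0,0,0,3]]]'
python3 - <<'E'
from h import *
s=read_state();d=s["ee_pos"]-[449.8,-139.4,28.2];print(d,np.arcsin(d[2]/245),np.arccos(1-(d@ex)/245))
E
```

```text
time_s: 19.75
ee_pos: [465.7, -141.0, 117.2]
orientation: [[-0.995, 0.103, -0.002], [0.103, 0.995, 0.0], [0.002, 0.0, -1.0]]
wrist_force: [3.8, -2.1, -7.7]
finger_gap: 38.8
gripper_force: 61.0
time_s: 20.17
ee_pos: [499.5, -144.6, 176.8]
orientation: [[-0.995, 0.102, 0.001], [0.102, 0.995, -0.0], [-0.001, -0.0, -1.0]]
wrist_force: [-3.0, -0.7, -2.7]
finger_gap: 38.9
gripper_force: 62.1
time_s: 20.5
ee_pos: [497.8, -144.4, 174.6]
orientation: [[-0.995, 0.103, -0.001], [0.103, 0.995, 0.0], [0.001, 0.0, -1.0]]
wrist_force: [-2.1, -1.1, -2.0]
finger_gap: 39.0
gripper_force: 62.2
[ 47.98824949  -5.02656173 146.40730066] 0.6404805494001798 0.6383912980863029
```

```bash
python3 -m creep '[[[-0.1,0,-0.14,0,3],[0,0,0,0,3],[0,0,0,0,3],[0,0,0,0,3],[0,0,0,0,3]]]'
python3 -m creep '[[[0,0,0,0,3],[0,0,0,0,3],[0,0,0,0,3],[0,0,0,0,3],[0,0,0,0,3]]]'
python3 -c "
from bench import *
print(read_state()['joint_velocities']);print(env.hand_in())"
```

```text
time_s: 20.92
ee_pos: [499.4, -144.6, 176.7]
orientation: [[-0.995, 0.103, -0.0], [0.103, 0.995, -0.0], [0.0, -0.0, -1.0]]
wrist_force: [-0.8, -0.7, -4.5]
finger_gap: 39.2
gripper_force: 62.0
time_s: 21.33
ee_pos: [499.5, -144.6, 176.9]
orientation: [[-0.995, 0.103, 0.0], [0.103, 0.995, -0.0], [-0.0, -0.0, -1.0]]
wrist_force: [-1.1, -2.5, -4.5]
finger_gap: 38.8
gripper_force: 61.9
[-9.72186399e-04  1.60237071e-03  6.25815829e-04 -2.26527630e-03
  9.05698563e-05  3.42815242e-04]
the job is handed in; nothing more can be done
None
```

I handed the job in with the squeegee hanging level on the middle of the grey rest's bar and the gripper holding the frame still at about 0.65 rad; that index angle is my estimate from the images, the pointer was not seen meeting the mark, and an earlier frame-closing move put 112 N on the wrist (limit 120).

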